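# Clamp a printing block on the domed anvil of a marking press

## Task

Load the red-topped printing block into the bench marking press: swing the small lever on the side of its head fully up, lay the block red side up on the round-topped anvil so that it balances there by itself, its middle over the anvil, lengthways from the front of the press to the back, and let go of it. Then swing the lever fully down so that the foot holds the block level on the anvil. Leave everything else on the bench where it is.

Things in the scene. Friction and masses are not known exactly. Their poses are not given: they have to be found in the camera images.
- press: bench marking press, fixed. Origin on the bench top under the anvil's axis; -x is its front, z up. Sizes in mm: dark base plate x -110..250, y -100..100, 20 high; green column x 100..210, y -45..45, to z 275; green arm x 20..210, y -40..40, z 190..275; white head x -30..30, y -35..35, z 153..287, above the anvil. Below the head it is open to the front and both sides
- anvil_top (a point): highest point of the anvil's round black rubber top, 85 mm above the bench, on the axis of the anvil and foot. Axes as the press. The top is part of a ball of 50 mm radius, standing on the base plate on a steel collar 124 mm across and 6 mm high
- foot: brass foot of the head, a disc 26 mm in diameter and 9 mm thick on the anvil's axis, face down. Origin at the centre of its lower face: 104 mm above the bench with the lever down and nothing under it, 134 mm with the lever fully up. Sprung: it gives up to 12 mm and presses with about 3 N on a 23 mm block
- lever_hinge (a point): point on the lever's pivot axis (which is parallel to the press's y), in the plane in which the grip swings: at x 0, y 78, z 200 mm of the press, beside the head on its +y side
- lever_grip (a point): centre of the yellow rounded grip (20 mm thick, 38 mm long) at the end of the steel lever, 75 mm from the lever_hinge point, on its front (-x) side
- lever (a joint): lever angle in rad: 0 fully down (lever points to the front and 30 degrees below level, foot down), 1.0 fully up (27 degrees above level, foot raised 30 mm). It stays where it is left; it takes about 3 to 5 N at the grip
- block_red: printing block lying flat: 120 (x) x 40 (y) x 23 (z) mm, wooden with a red top face and a thin pale line across its middle; about 100 g. Origin at the centre of its underside, x along its length, z up; the two ends are alike
- block_teal: not to be moved: printing block lying flat: 120 (x) x 40 (y) x 23 (z) mm, wooden with a teal top face and a thin pale line across its middle; about 100 g. Origin at the centre of its underside, x along its length, z up; the two ends are alike
- block_mustard: not to be moved: printing block lying flat: 120 (x) x 40 (y) x 23 (z) mm, wooden with a mustard yellow top face and a thin pale line across its middle; about 100 g. Origin at the centre of its underside, x along its length, z up; the two ends are alike
- ink_tin: bystander: upright tin, 68 mm in diameter, 70 mm high, origin at the centre of its underside
- small_jar: bystander: amber glass jar with black cap, 42 mm in diameter, 45 mm high, origin at the centre of its underside
- blue_tin: bystander: upright blue tin, 60 mm in diameter, 70 mm high, origin at the centre of its underside
- loupe: bystander: black magnifier, 36 mm in diameter, 30 mm high, standing on the press's base plate; origin at the centre of its underside
Things that resemble listed ones, but are neither listed nor needed, are in the scene too. Leave any green look-alike of the block_red alone.

How it is judged (in metres and radians):
On the way, in this order (a step that is already met when the one before it is completed fails the run):
1. the lever is swung fully up (value of joint lever above 0.85 rad), for 0.2 s.
2. lever up, the red block balances on the anvil, let go of and still: middle within 12 mm of the axis, tilt under 15 degrees, length within 15 degrees of front-to-back (horizontal distance between block_red and anvil_top below 0.012 m and z of block_red in the frame of anvil_top between -0.005 and 0.007 m and angle between the x axis of block_red and the x axis of press, either way round below 0.26 rad and value of joint lever above 0.8 rad and angle between block_red's own z axis and vertical below 0.26 rad and contact force between block_red and the arm below 0.1 N and contact force between block_red and the fingers below 0.1 N and linear speed of block_red below 0.03 m/s), for 0.4 s.
At the end, for the whole second after the job is handed in: the lever is fully down (under 0.12 rad), the foot presses on the red block, which lies red side up on the anvil, at rest, its middle within 12 mm of the anvil's axis, level within 4 degrees, and its length within 15 degrees of the press's front-to-back direction (horizontal distance between block_red and anvil_top below 0.012 m and z of block_red in the frame of anvil_top between -0.005 and 0.007 m and angle between the x axis of block_red and the x axis of press, either way round below 0.26 rad and value of joint lever below 0.12 rad and contact force between foot and block_red above 1 N and angle between block_red's own z axis and vertical below 0.07 rad and linear speed of block_red below 0.02 m/s); the robot touches nothing.
It fails at once if any other block, tin, jar or magnifier on the bench is shifted by more than 25 mm (distance of any of block_teal, block_mustard, ink_tin, small_jar, blue_tin, loupe from where it was at the start of the episode above 0.025 m).
It also fails if it takes over 72 s, if anything falls off the work surface, if the arm or the gripper's body presses on something with over 40 N, if the wrist force passes 120 N, or if a joint passes its speed limit or range.

## Robot

A 6-joint arm with a two-finger parallel gripper is mounted at the origin on the work surface. World frame = base frame: x ahead of the robot, y to its left, z up, the work surface at z = 0. Lengths are in mm, angles in degrees, forces in N, time in s.
With the tool pointing down it reaches from about 300 to 850 mm from the base axis. Payload 4.2 kg.
Tool frame: the origin (TCP) lies midway between the tips of the shut fingers; the grasp point (between the pads) lies 19 mm behind it; z points along the fingers, y is the direction in which the jaws open and shut (so a half turn about z gives the same grasp; the last joint's range is limited). The gripper opens to 91 mm and grips with 3 to 60 N. Pads are 32 mm wide; open, the fingers measure 118 mm over their backs; the gripper's body (76 mm by 178 mm) begins 60 mm behind the grasp point.
Start: joints at [65.776, 18.312, 89.639, -0, 72.044, -1.146], TCP at [225.401, 528.997, 213.976] pointing down, gripper open.
Joint ranges: [-177.97, 177.97], [-48.28, 115.42], [12.27, 149.76], [-77.06, 257.06], [2.81, 150.46], [-146.56, 146.56]. Speed limits (degrees/s): [147.25, 147.25, 180, 180, 180, 180].

## Interface

Orientations are given as [roll, pitch, yaw] about the fixed x, y, z axes, in that order (R = Rz(yaw) Ry(pitch) Rx(roll)).
In Python, from workcell import * gives the robot as it stands.
- The arm moves only by the tool arm_command, never from a script. Its argument "deltas" is text: rows parted by semicolons, each of 7 numbers parted by spaces: the shift along the tool's x, y, z in mm, then the turn, a rotation vector about the tool's x, y, z in degrees, then the finger opening in mm, from 0 to 91.2. In form: x y z wx wy wz hand; .... A call has 1 to 5 rows; each row shifts and turns the commanded pose from where the row before left it, along the tool's axes as they then stand; what a row does not reach is not made up. A row lasts 1/8 s, in which the tool goes at most 62.5 mm and 10.7 degrees, less where a joint would pass 70% of its speed; a pose out of reach is approached as far as the arm can. A call is refused whole if a number of a shift passes 62.5 or a number of a turn 10.7, either way. A call with a gripper value outside its range is refused whole. The fingers move at their own pace and stop on an object; "force" is the grip in N (left out, the last holds). Time passes only in rows, so rows that do not move let the fingers close. It gives the time, the measured TCP pose, the force and the opening at its end, in the units of the state.
- state(): the state, without advancing time (a new reading comes with each control period).
- grab_frame(name): name is "scene" or "top" or "wrist"; returns the picture (420x560x3 uint8, red, green, blue); there is no depth.
- camera_model(name): a dict with "fx", "fy", "cx", "cy" (pixels), "k1" (the pictures are not rectified: a ray, as slopes to the right and down, at radius r is drawn at 1 + k1 r^2 times it, then the intrinsics apply), "rvec" (rotation vector, rad) and "tvec" (3), from world to camera coordinates, as OpenCV has them; the wrist camera has in their place "mount" (4x4, takes a point from camera to tool coordinates, whose origin is the TCP and whose axes are the flange's). Camera axes: x right, y down, z forward; pixel columns grow to the right and rows downward; lengths in mm; the calibration is good to about 2 mm. A picture is of the moment at which its call begins: read the wrist's pose just before it. camera_model takes no time and is no camera call.
- job_done(): hands the job in, once; it reports no verdict.
The state is a dict: "time_s": time; "qpos": joint angles; "qvel": joint speeds; "effort": joint torques, N m; "ee_pos": TCP position; "ee_rot": TCP orientation; "force": force on the tool from outside, world axes, zero at the start; "torque": the same for the moment, N m; "gripper_width": finger opening in mm.
Only numpy, scipy, OpenCV 4.12 (cv2) and the standard library are available. Lean on these libraries where they do the work, as an engineer would, in place of code of your own. Each camera call takes 0.05 s, during which the arm holds its last target. There are 200 camera calls.

## Working session

There is one attempt and no reset: what is moved stays moved. The work goes in short steps, Python scripts to look and compute and a tool call to move; the robot and the scene stay as the last step left them, time stands still between calls to the robot, and variables do not carry over. Pictures are saved under pics/ and viewed, about 8 in all and at most 12, crops included, and the job is handed in when it is done.

Besides the shell and the picture viewer there is one more tool, called after "Request:" in YAML: its name, and indented under it one key for each argument. arm_command: Moves the arm, as the interface text tells. Its arguments: {"type":"object","properties":{"deltas":{"type":"string"},"force":{"type":"number"}},"required":["deltas"]}

```bash
mkdir -p pics
cat > h.py <<'E'
from workcell import *
import numpy as np, cv2
def snap(n,f):
    im=grab_frame(n); cv2.imwrite('pics/'+f,cv2.cvtColor(im,cv2.COLOR_RGB2BGR)); return im
E
python3 - <<'E'
from h import *
snap('scene','s0.png');snap('top','t0.png')
for n in('scene','top','wrist'):print(camera_model(n))
print(state())
E
```

```text
{'fx': 515.8315613693982, 'fy': 515.8315613693982, 'cx': 274.6346741913125, 'cy': 207.60292250941802, 'k1': 0.0398719141326185, 'rvec': array([ 1.4912327 ,  2.24040746, -0.7315216 ]), 'tvec': array([ 158.18355278, -316.80318355, 1653.40010335])}
{'fx': 444.27564784847607, 'fy': 444.27564784847607, 'cx': 270.4252630304707, 'cy': 209.13075176410038, 'k1': -0.012158273775736316, 'rvec': array([ 2.13779165, -2.11421252,  0.15430383]), 'tvec': array([  61.82574937,  569.90683784, 1202.9987022 ])}
{'fx': 347.6807444971915, 'fy': 347.6807444971915, 'cx': 285.1024544507378, 'cy': 209.75001848322665, 'k1': -0.06472978828147231, 'mount': array([[-1.39131899e-03, -9.54445365e-01, -2.98382488e-01,
         8.53651577e+01],
       [ 9.99998887e-01, -1.48843420e-03,  9.82352551e-05,
         4.83335268e-01],
       [-5.37882884e-04, -2.98382019e-01,  9.54446374e-01,
        -1.71862312e+02],
       [ 0.00000000e+00,  0.00000000e+00,  0.00000000e+00,
         1.00000000e+00]])}
{'time_s': 0.1, 'qpos': array([ 6.57758643e+01,  1.83463329e+01,  8.96978928e+01,  2.60869625e-04,
        7.20446527e+01, -1.14499364e+00]), 'qvel': array([-0.00635306, -0.08195578, -0.14774476,  0.00655346,  0.02871177,
        0.08271025]), 'effort': array([-1.56501657e-03, -4.13330984e+01, -2.32510310e+01,  7.27333431e-02,
        4.20684193e-02, -5.03427111e-05]), 'ee_pos': array([225.20800225, 528.57781402, 213.23117563]), 'ee_rot': array([-1.79911144e+02, -2.02400762e-03,  1.56920776e+02]), 'force': array([-0.63230784, -0.38591354,  0.35938354]), 'torque': array([-0.02603062,  0.00415247, -0.01966693]), 'gripper_width': 91.26443165370834}
```

View pics/s0.png

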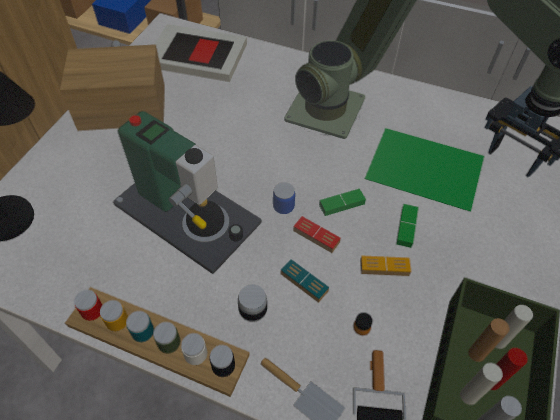

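View pics/t0.png

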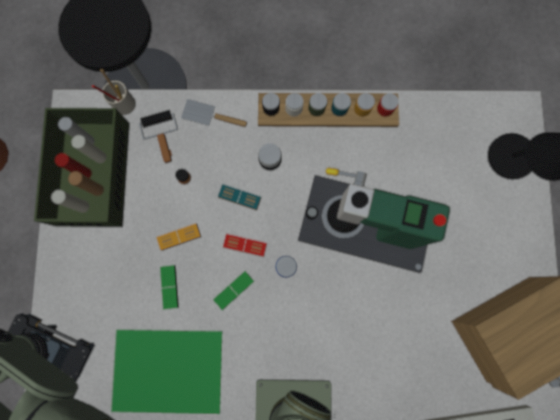

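The red block is at scene (317,233) and top (245,245). The other red item, at scene (203,50), is a flat panel on a tray. The green blocks and the teal and mustard ones are look-alikes. The press is at top (345,215), with its lever tip at (332,171).

```bash
cat >> h.py <<'E'
from scipy.spatial.transform import Rotation as Ro
from scipy.optimize import least_squares
def ext(n):
    m=camera_model(n)
    if 'rvec' in m: R=cv2.Rodrigues(m['rvec'])[0]; return m,R,m['tvec']
    s=state(); T=np.eye(4); T[:3,:3]=Ro.from_euler('xyz',s['ee_rot'],degrees=True).as_matrix(); T[:3,3]=s['ee_pos']
    W=np.linalg.inv(T@m['mount']); return m,W[:3,:3],W[:3,3]
def KD(m): return np.array([[m['fx'],0,m['cx']],[0,m['fy'],m['cy']],[0,0,1.]]),np.array([m['k1'],0,0,0,0.])
def proj(P,E):
    m,R,t=E; K,D=KD(m); return cv2.projectPoints(np.float64(P).reshape(-1,3),cv2.Rodrigues(R)[0],t,K,D)[0][:,0]
def unp(uv,z,E):
    m,R,t=E; K,D=KD(m); u=cv2.undistortPoints(np.float64(uv).reshape(-1,1,2),K,D)[:,0]
    d=np.c_[u,np.ones(len(u))]@R; c=-R.T@t; return c+d*((z-c[2])/d[:,2])[:,None]
def redmask(im):
    h=cv2.cvtColor(im,cv2.COLOR_RGB2HSV); return (((h[...,0]<6)|(h[...,0]>174))&(h[...,1]>150)&(h[...,2]>80)).astype(np.uint8)
E
python3 - <<'E'
from h import *
np.set_printoptions(precision=1,suppress=True)
for n,f,c in(('top','t0.png',(245,245)),('scene','s0.png',(317,233))):
    im=cv2.cvtColor(cv2.imread('pics/'+f),cv2.COLOR_BGR2RGB); m=redmask(im); m2=np.zeros_like(m); m2[c[1]-30:c[1]+30,c[0]-35:c[0]+35]=1
    ys,xs=np.nonzero(m&m2); r=cv2.minAreaRect(np.float32(np.c_[xs,ys])); E=ext(n)
    print(n,len(xs),unp([r[0]],23,E),unp(cv2.boxPoints(r),23,E))
    if n=='top':
        print('plate',unp([(316,177),(418,270),(299,240)],20,E)); print('grip',unp([(332,171)],162,E))
        for k,p,z in(('bluetin',(286,266),70),('ink',(270,156),70),('teal',(240,197),23),('mustard',(179,237),23),('loupe',(312,212),50),('jar',(183,176),45)):print(k,unp([p],z,E))
    img=cv2.imread('pics/'+f); 
    s={'top':(200,140,260,160),'scene':(100,90,250,190)}[n]; x,y,w,h=s
    big=cv2.resize(img[y:y+h,x:x+w],None,fx=3,fy=3,interpolation=cv2.INTER_CUBIC); cv2.imwrite('pics/c_%s.png'%n,big)
# grip from both views
g=lambda: None
def f(P): return np.r_[(proj(P,ext('top'))-[332,171]).ravel(),(proj(P,ext('scene'))-[199,222]).ravel()]
print('grip tri',least_squares(f,[400,-100,160]).x)
E
```

```text
top 352 [[470.1 141.1  23. ]] [[466.  200.4  23. ]
 [498.8 193.9  23. ]
 [474.2  81.8  23. ]
 [441.7  88.9  23. ]]
plate [[ 669.8  -62.6   20. ]
 [ 404.9 -346.9   20. ]
 [ 485.6  -13.6   20. ]]
grip [[651.6 -92.2 162. ]]
bluetin [[409.9  23.5  70. ]]
ink [[717.4  70.8  70. ]]
teal [[608. 157.  23.]]
mustard [[490.2 328.7  23. ]]
loupe [[561.8 -48.5  50. ]]
jar [[663.7 320.4  45. ]]
scene 430 [[470.7 143.8  23. ]] [[476.9  82.7  23. ]
 [436.3  85.6  23. ]
 [464.6 204.   23. ]
 [503.6 199.4  23. ]]
grip tri [648.2 -90.1 174.2]
```

View pics/c_top.png

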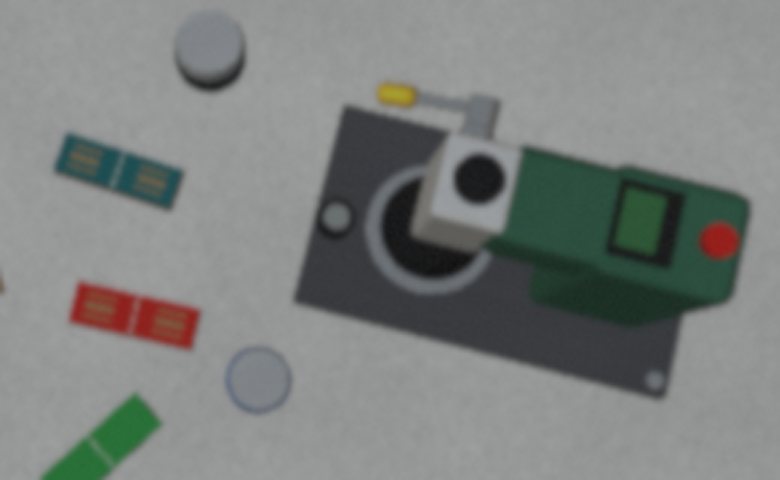

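View pics/c_scene.png

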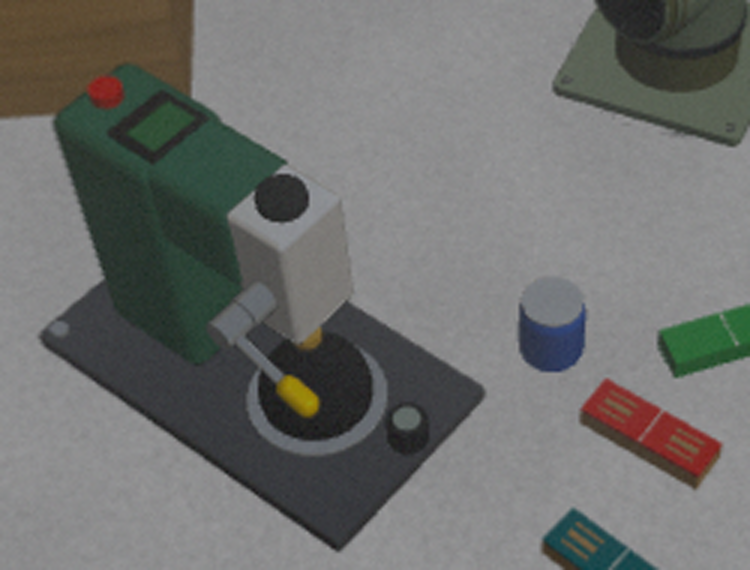

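```bash
cat > pf.py <<'E'
from h import *
np.set_printoptions(precision=1,suppress=True)
c30=np.cos(np.pi/6)*75
obs={'top':((200,140),[((-110,100,20),(345,105)),((-110,-100,20),(295,302)),((250,-100,20),(665,398)),((0,0,26),(430,229)),((0,0,290),(480,179)),((-c30,78,162.5),(397,95))]),
'scene':((100,90),[((-110,-100,20),(485,390)),((-110,100,20),(340,546)),((250,100,20),(42,336)),((0,0,26),(317,384)),((0,0,290),(282,198)),((-c30,78,162.5),(298,396))])}
def res(p):
    r=[];R=Ro.from_euler('z',p[2]).as_matrix()
    for n,(o,l) in obs.items():
        P=np.array([a for a,_ in l])@R.T+[p[0],p[1],0]
        r.append(proj(P,ext(n))-((np.array([b for _,b in l])+.5)/3-.5+o))
    return np.vstack(r)
s=least_squares(lambda p:res(p).ravel(),[540,-150,-1.8],loss='soft_l1')
print(s.x,np.degrees(s.x[2]));print(res(s.x))
R=Ro.from_euler('z',s.x[2]).as_matrix()
for k,v in dict(anvil=(0,0,85),hinge=(0,78,200),grip0=(-c30,78,162.5)).items():print(k,R@v+[s.x[0],s.x[1],0])
E
python3 pf.py
```

```text
[ 554.6 -137.8   -1.8] -103.99448818490109
[[-1.2 -0.5]
 [-1.4  0.2]
 [ 0.1  0.5]
 [-0.3  0.1]
 [-0.4 -0.6]
 [ 0.6  1.8]
 [ 0.5 -1.4]
 [-0.3 -0.4]
 [-2.3 -0.1]
 [ 0.2  3.7]
 [-0.4 -2.3]
 [-0.6  2. ]]
anvil [ 554.6 -137.8   85. ]
hinge [ 630.3 -156.6  200. ]
grip0 [646.  -93.6 162.5]
```

```bash
cat >> h.py <<'E'
YP=np.radians(-104.0); A=np.array([554.6,-137.8,0])  # press
RP=Ro.from_euler('z',YP).as_matrix()
def W(p): return RP@np.asarray(p,float)+A
def toolR(th,yaw=76): # tool down, yaw, tilted so body leans to tool +x
    return Ro.from_euler('xyz',[180,0,yaw],degrees=True)*Ro.from_euler('y',-th,degrees=True)
def plan(p1,R1,hand,n,p0=None,R0=None):
    s=state(); p=np.array(s['ee_pos']) if p0 is None else np.array(p0,float); R=Ro.from_euler('xyz',s['ee_rot'],degrees=True) if R0 is None else R0
    pi,Ri=p.copy(),R; rv=(Ri.inv()*R1).as_rotvec(); rows=[]
    for k in range(1,n+1):
        f=k/n; d=np.round(R.inv().apply(pi+f*(np.array(p1)-pi)-p)*2)/2; w=np.round((R.inv()*(Ri*Ro.from_rotvec(f*rv))).as_rotvec(degrees=True),1)
        p=p+R.apply(d); R=R*Ro.from_rotvec(w,degrees=True); rows.append(' '.join('%g'%(x+0.) for x in[*d,*w,hand]))
    for i in range(0,n,5): print('; '.join(rows[i:i+5]))
    return p,R
E
python3 - <<'E'
from h import *
R=toolR(45); z=R.as_matrix()[:,2]; print(R.as_matrix())
G=W((-69,78,162)); print(G, G-111*z); plan(G-111*z,R,45,15)
E
```

```text
[[ 1.71064613e-01  9.70295726e-01 -1.71064613e-01]
 [ 6.86102688e-01 -2.41921896e-01 -6.86102688e-01]
 [-7.07106781e-01  1.66533454e-16 -7.07106781e-01]]
[646.97567745 -89.71950274 162.        ] [665.96384948 -13.5621044  240.48885271]
-41 -21.5 -2 2.1 -2.5 5.1 45; -43 -18 1 2.1 -2.4 5.1 45; -44.5 -14 3 2.1 -2.5 5.1 45; -45.5 -10 6 2.1 -2.5 5.1 45; -45.5 -5.5 7.5 2.1 -2.5 5.1 45
-45.5 -1.5 10 2.1 -2.4 5.1 45; -45 3.5 12 2.1 -2.5 5.1 45; -44 7.5 13.5 2.1 -2.5 5.1 45; -42.5 12 15 2.1 -2.5 5.1 45; -40.5 16 16.5 2.2 -2.4 5.1 45
-38 20.5 17.5 2.1 -2.5 5.1 45; -35 24.5 18 2.1 -2.5 5.1 45; -32.5 28 18.5 2.1 -2.4 5.1 45; -28.5 31.5 19 2.1 -2.5 5.1 45; -25.5 34.5 19 2.1 -2.5 5.1 45
```

Request:
arm_command:
  deltas: "-41 -21.5 -2 2.1 -2.5 5.1 45; -43 -18 1 2.1 -2.4 5.1 45; -44.5 -14 3 2.1 -2.5 5.1 45; -45.5 -10 6 2.1 -2.5 5.1 45; -45.5 -5.5 7.5 2.1 -2.5 5.1 45"

```text
time_s: 0.72
ee_pos: [373.2, 347.1, 222.8]
ee_rot: [-172.4, 14.4, 132.1]
force: [-0.3, -1.0, 0.5]
gripper_width: 45.5
```

Request:
arm_command:
  deltas: "-45.5 -1.5 10 2.1 -2.4 5.1 45; -45 3.5 12 2.1 -2.5 5.1 45; -44 7.5 13.5 2.1 -2.5 5.1 45; -42.5 12 15 2.1 -2.5 5.1 45; -40.5 16 16.5 2.2 -2.4 5.1 45"

```text
time_s: 1.35
ee_pos: [519.8, 166.2, 231.7]
ee_rot: [-171.4, 30.4, 106.7]
force: [0.1, 0.4, -0.5]
gripper_width: 44.7
```

Request:
arm_command:
  deltas: "-38 20.5 17.5 2.1 -2.5 5.1 45; -35 24.5 18 2.1 -2.5 5.1 45; -32.5 28 18.5 2.1 -2.4 5.1 45; -28.5 31.5 19 2.1 -2.5 5.1 45; -25.5 34.5 19 2.1 -2.5 5.1 45"

```text
time_s: 1.98
ee_pos: [666.7, -14.5, 240.1]
ee_rot: [179.9, 45.0, 75.8]
force: [-0.4, 1.0, 1.2]
gripper_width: 45.1
```

Request:
arm_command:
  deltas: "0 0 0 0 0 0 45; 0 0 0 0 0 0 45"

```text
time_s: 2.22
ee_pos: [665.5, -13.2, 240.0]
ee_rot: [-179.9, 44.9, 76.0]
force: [-0.5, 0.1, 0.1]
gripper_width: 44.9
```

Run:
```python
from h import *
E=ext('wrist'); snap('wrist','w1.png'); s=state(); print(s['ee_pos'],s['ee_rot'],s['qpos'],s['force'])
print(toolR(45).as_euler('xyz',degrees=True))
for k,v in dict(grip=(-65,78,162.5),hinge=(0,78,200),anvil=(0,0,85)).items(): print(k,W(v),proj(W(v),E))
```

```text
[665.40851913 -12.74249177 240.58418889] [-179.95138284   44.91444513   76.03480228] [ 15.84910072  37.2987477   67.77544843 -38.29529916  98.94587943
  32.00854333] [-0.18771306 -0.18786848  0.47204515]
[180.  45.  76.]
grip [646.00798986 -93.60068565 162.5       ] [[286.69839807 209.13151552]]
hinge [ 630.28306665 -156.66990786  200.        ] [[286.61762969 274.20873354]]
anvil [ 554.6 -137.8   85. ] [[217.62242614 175.44926786]]
```

View pics/w1.png

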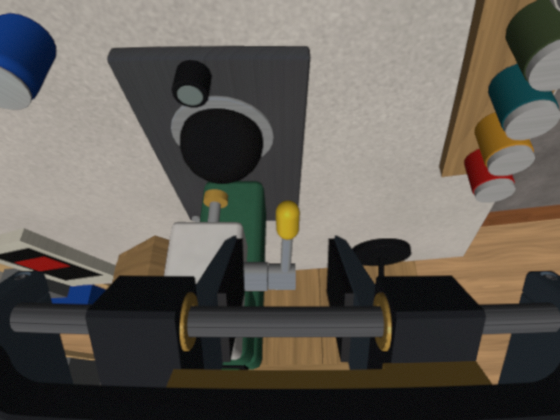

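Run:
```python
from h import *
E=ext('wrist')
for a in(0,.05,.1,.15,.2,.25):
    t=-np.pi/6+a; g=(-75*np.cos(t),78,200+75*np.sin(t)); print(a,g,proj(W(g),E),proj(W(g),ext('top')),proj(W(g),ext('scene')))
R=toolR(45); z=R.as_matrix()[:,2]
G=W((-70,78,166)); print(G); p,R=plan(G+19*z,R,45,5)
```

```text
0 (np.float64(-64.9519052838329), 78, np.float64(162.5)) [[286.77082841 208.83683975]] [[332.58768336 173.07143229]] [[198.36154878 223.63339461]]
0.05 (np.float64(-66.74495116302772), 78, np.float64(165.7931075038225)) [[286.78433532 211.26730045]] [[332.06055719 172.58965201]] [[198.78642036 223.20381317]]
0.1 (np.float64(-68.37116942441361), 78, np.float64(169.17171442428025)) [[286.79773709 213.92991348]] [[331.59773193 172.11279165]] [[199.15459698 222.7146944 ]]
0.15 (np.float64(-69.82649536925516), 78, np.float64(172.62737600361652)) [[286.81097768 216.82199884]] [[331.20080911 171.64197694]] [[199.46468893 222.16676032]]
0.2 (np.float64(-71.10729144060936), 78, np.float64(176.15145488755672)) [[286.82399863 219.93945388]] [[330.87127903 171.17834103]] [[199.71543082 221.560895  ]]
0.25 (np.float64(-72.21035631532357), 78, np.float64(179.73514271419586)) [[286.83673941 223.27666982]] [[330.61051321 170.72302238]] [[199.90568938 220.89814746]]
[647.21759934 -88.74920702 166.        ]
-0.5 0 25.5 0 0 0 45; -0.5 0.5 25.5 0 0 0 45; -0.5 0 25 0 -0.1 0 45; -0.5 0 25.5 0 0 0 45; -0.5 0.5 25.5 0 0 0 45
```

Request:
arm_command:
  deltas: "-1.5 0 25 0 0 0 45; -1.5 0 25 0 0 0 45; -1.5 0 25 0 0 0 45; -1 0.5 25 0 0 0 45; -0.5 0.5 20 0 0 0 45"

```text
time_s: 2.9
ee_pos: [644.7, -99.6, 160.0]
ee_rot: [180.0, 44.9, 76.0]
force: [0.0, -0.5, 0.4]
gripper_width: 45.5
```

Request:
arm_command:
  deltas: "0 0 0 0 0 0 12; 0 0 0 0 0 0 12; 0 0 0 0 0 0 12; 0 0 0 0 0 0 12; 0 0 0 0 0 0 12"
  force: 12

```text
time_s: 3.52
ee_pos: [645.8, -99.4, 160.4]
ee_rot: [179.9, 44.9, 75.9]
force: [-0.4, 3.1, 2.0]
gripper_width: 19.5
```

Run:
```python
from h import *
snap('wrist','w2.png'); s=state(); print(s['ee_pos'],s['ee_rot'],s['force'],s['gripper_width'])
```

```text
[645.7916298  -99.46666231 160.27945177] [179.88709018  44.8810328   75.89852181] [0.26119541 2.63084168 1.44907368] 19.712040065154383
```

View pics/w2.png

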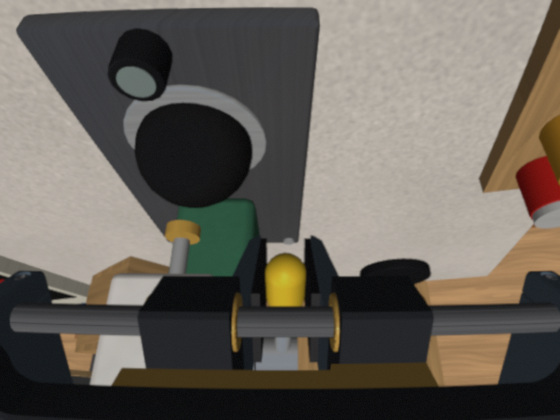

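The fingers hold the yellow grip (at pixel (285,275)). Next I swing the lever up along its arc.

Request:
arm_command:
  deltas: "-4.5 0 -8 0 0 0 12; -5 0 -7.5 0 0 0 12; -6 0 -7 0 0 0 12; -7 0 -6 0 0 0 12; -7.5 0 -5 0 0 0 12"

```text
time_s: 4.2
ee_pos: [646.3, -97.2, 205.4]
ee_rot: [179.9, 44.8, 75.9]
force: [3.1, 2.7, -5.9]
gripper_width: 19.0
```

Request:
arm_command:
  deltas: "-8 0 -4.5 0 0 0 12; -8.5 0 -3 0 0 0 12; -4 0 -1 0 0 0 12; 0 0 0 0 0 0 12; 0 0 0 0 0 0 12"

```text
time_s: 4.82
ee_pos: [644.3, -105.4, 227.1]
ee_rot: [179.8, 44.9, 75.8]
force: [3.0, 5.6, -0.5]
gripper_width: 19.6
```

Request:
arm_command:
  deltas: "-2.5 0 -2 0 0 0 12; 0 0 0 0 0 0 12; 0 0 0 0 0 0 12"

```text
time_s: 5.2
ee_pos: [643.9, -106.6, 229.6]
ee_rot: [179.9, 45.0, 75.8]
force: [3.9, 4.0, 1.0]
gripper_width: 19.7
```

Request:
arm_command:
  deltas: "0 0 0 0 0 0 50; 0 0 0 0 0 0 50; 0 0 -30 0 0 0 50; 0 0 -50 0 0 0 50; 0 0 -40 0 0 0 60"

```text
time_s: 5.82
ee_pos: [664.0, -23.7, 315.2]
ee_rot: [180.0, 45.0, 75.9]
force: [1.2, -0.9, 1.0]
gripper_width: 57.0
```

Run:
```python
from h import *
E=ext('wrist'); im=snap('wrist','w3.png'); s=state(); print(s['ee_pos'],s['ee_rot'],s['qpos'],s['force'])
hs=cv2.cvtColor(im,cv2.COLOR_RGB2HSV); m=((abs(hs[...,0].astype(int)-24)<6)&(hs[...,1]>170)&(hs[...,2]>90)).astype(np.uint8); m[:, :180]=0;m[:,400:]=0
n,l,st,c=cv2.connectedComponentsWithStats(m); i=1+np.argmax(st[1:,4]); print(st[i],c[i])
for a in(.6,.8,.9,1.):
    t=-np.pi/6+a; g=(-75*np.cos(t),78,200+75*np.sin(t)); print(a,proj(W(g),E))
# red block grasp plan
R=toolR(45,77)
```

```text
[665.58811637 -20.5502579  318.31354892] [179.48279674  44.77325264  75.68378427] [ 15.30447     34.91699988  61.12817909 -39.74029207 105.28342765
  26.01488514] [0.39018866 2.02619847 2.14018402]
[275 190  22  22 385] [285.8        200.27792208]
0.6 [[285.32962458 164.56729035]]
0.8 [[285.35676338 180.89352601]]
0.9 [[285.37410102 189.65619819]]
1.0 [[285.39359862 198.61983229]]
```

View pics/w3.png

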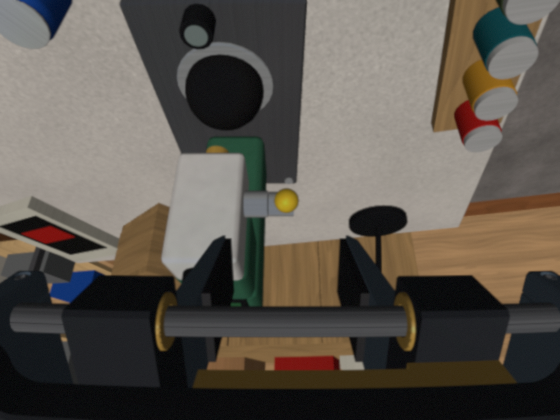

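Run:
```python
from h import *
R=toolR(45,77.3); z=R.as_matrix()[:,2]
T=np.array([477.7,174.6,16]); print(T-110*z); plan(T-110*z,R,64,8)
```

```text
[494.80002161 250.47878004  93.78174593]
39.5 -29 0.5 -0.1 0 -0.1 64; 39 -29 0 -0.1 -0.1 -0.2 64; 39.5 -29 0 0 0 -0.1 64; 39.5 -28.5 0 -0.1 0 -0.2 64; 40 -29 0 -0.1 0 -0.1 64
39.5 -28.5 0 -0.1 -0.1 -0.2 64; 40 -28.5 0 0 0 -0.1 64; 39.5 -28.5 0 -0.1 0 -0.1 64
```

Request:
arm_command:
  deltas: "39.5 -29 0.5 -0.1 0 -0.1 64; 39 -29 0 -0.1 -0.1 -0.2 64; 39.5 -29 0 0 0 -0.1 64; 39.5 -28.5 0 -0.1 0 -0.2 64; 40 -29 0 -0.1 0 -0.1 64"

```text
time_s: 6.5
ee_pos: [555.8, 145.6, 173.0]
ee_rot: [-179.7, 45.1, 76.9]
force: [0.5, 0.8, 0.1]
gripper_width: 64.1
```

Request:
arm_command:
  deltas: "39.5 -28.5 0 -0.1 -0.1 -0.2 64; 40 -28.5 0 0 0 -0.1 64; 39.5 -28.5 0 -0.1 0 -0.1 64; 0 0 0 0 0 0 64; 0 0 0 0 0 0 64"

```text
time_s: 7.12
ee_pos: [492.7, 246.1, 90.2]
ee_rot: [-179.6, 45.2, 77.4]
force: [0.2, -0.8, 0.1]
gripper_width: 64.1
```

```bash
cat > blk.py <<'E'
from h import *
import sys
E=ext('wrist'); im=snap('wrist',sys.argv[1]); s=state(); print(s['ee_pos'],s['ee_rot'],s['force'])
m=redmask(im); m=cv2.morphologyEx(m,cv2.MORPH_CLOSE,np.ones((15,15),np.uint8)); m=cv2.morphologyEx(m,cv2.MORPH_OPEN,np.ones((5,5),np.uint8))
n,l,st,c=cv2.connectedComponentsWithStats(m)
for i in range(1,n):
    if st[i,4]>500:
        ys,xs=np.nonzero(l==i); P=unp(np.c_[xs,ys],23,E)[:,:2]; r=cv2.minAreaRect(np.float32(P)); print(st[i],r)
E
python3 blk.py w4.png
```

```text
[493.01281905 245.97770794  90.55408764] [-179.62636033   45.14341664   77.36555204] [ 0.23933997 -0.0479559  -0.26932561]
[ 262  197   51   58 2547] ((470.0809020996094, 142.72039794921875), (122.52944946289062, 38.79294967651367), 77.59176635742188)
```

View pics/w4.png

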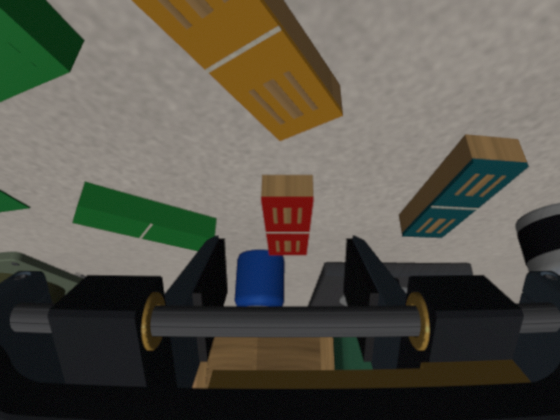

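The red block (line at (288,232)) sits centred between the fingers. Measured centre is (470,143) with yaw 77.6°, which matches the fixed cameras.

Run:
```python
from h import *
R=toolR(45,77.6)
plan([477.2,174.9,16],R,64,5)
```

```text
0.5 0 21 -0.1 0 0 64; 0 0.5 20.5 -0.1 0.1 -0.1 64; 0.5 0 21 -0.1 0 0 64; 0 0 21 -0.1 0 0 64; 0.5 0 20.5 -0.1 0 -0.1 64
```

Request:
arm_command:
  deltas: "0.5 0 21 -0.1 0 0 64; 0 0.5 20.5 -0.1 0.1 -0.1 64; 0.5 0 21 -0.1 0 0 64; 0 0 21 -0.1 0 0 64; 0.5 0 20.5 -0.1 0 -0.1 64"

```text
time_s: 7.8
ee_pos: [477.6, 174.5, 15.9]
ee_rot: [-180.0, 45.0, 77.6]
force: [0.5, 1.0, 0.1]
gripper_width: 64.2
```

Request:
arm_command:
  deltas: "0 0 0 0 0 0 64; 0 0 0 0 0 0 64"

```text
time_s: 8.05
ee_pos: [477.7, 176.1, 16.2]
ee_rot: [-180.0, 44.9, 77.6]
force: [-0.5, 0.3, -0.7]
gripper_width: 63.9
```

Request:
arm_command:
  deltas: "0 0 0 0 0 0 35; 0 0 0 0 0 0 35; 0 0 0 0 0 0 35; 0 0 0 0 0 0 35; 0 0 0 0 0 0 35"
  force: 30

```text
time_s: 8.68
ee_pos: [476.9, 176.4, 15.5]
ee_rot: [-179.9, 45.0, 77.7]
force: [0.5, 2.2, 3.3]
gripper_width: 40.0
```

Request:
arm_command:
  deltas: "-14 0 -14 0 0 0 35; -28 0 -28 0 0 0 35; -30 0 -30 0 0 0 35; -30 0 -30 0 0 0 35; 0 0 0 0 0 0 35"

```text
time_s: 9.3
ee_pos: [478.0, 176.7, 163.2]
ee_rot: [179.7, 44.7, 77.4]
force: [0.4, 0.0, -0.5]
gripper_width: 39.7
```

Run:
```python
from h import *
E=ext('wrist'); im=snap('wrist','w5.png'); s=state(); print(s['ee_pos'],s['ee_rot'],s['force'],s['gripper_width'])
h,w=im.shape[:2]
cv2.imwrite('pics/w5c.png',cv2.resize(cv2.cvtColor(im[150:420,150:420],cv2.COLOR_RGB2BGR),None,fx=2.2,fy=2.2,interpolation=cv2.INTER_CUBIC))
# predicted block corners if rigid: block centre in TCP frame
R0=Ro.from_euler('xyz',[180,44.95,77.6],degrees=True); p0=np.array([477.5,175.3,16.1])
c=np.cos(np.radians(77.6));sn=np.sin(np.radians(77.6)); L=[(60,20,23),(60,-20,23),(-60,-20,23),(-60,20,23),(60,20,0),(60,-20,0),(0,20,23),(0,-20,23)]
P=np.array([[470.1+a*c-b*sn,142.7+a*sn+b*c,z] for a,b,z in L])
Q=R0.inv().apply(P-p0); R1=Ro.from_euler('xyz',s['ee_rot'],degrees=True)
uv=proj(R1.apply(Q)+s['ee_pos'],E); print(uv.round(0), ((uv-150+.5)*2.2-.5).round(0))
```

```text
[477.21666679 176.33076114 161.22747558] [179.96710854  44.83565826  77.60356632] [-0.71587769  0.35880074 -1.8098368 ] 39.84422284092563
[[242. 256.]
 [327. 256.]
 [310. 309.]
 [259. 309.]
 [244. 213.]
 [324. 212.]
 [253. 289.]
 [317. 289.]] [[203. 234.]
 [389. 233.]
 [353. 351.]
 [241. 351.]
 [208. 139.]
 [383. 138.]
 [226. 307.]
 [367. 307.]]
```

View pics/w5c.png

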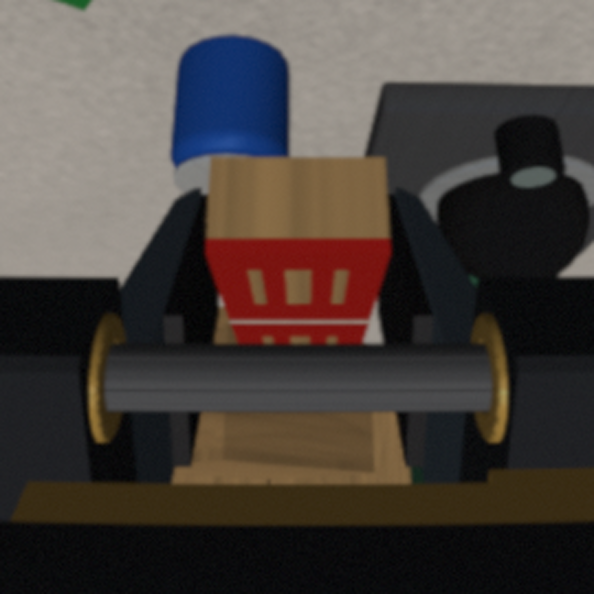

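The block is in the grip, but its edges sit lower in the image than a level, rigid block would give, so it may have pitched. I'll fit its pose in the hand.

```bash
cat > fitb.py <<'E'
from h import *
m,_,_=E0=ext('wrist'); M=np.linalg.inv(m['mount']); Et=(m,M[:3,:3],M[:3,3])
L=np.array([(60,20,23),(60,-20,23),(60,20,0),(60,-20,0),(0,20,23),(0,-20,23)],float)
O=np.array([(208,238),(391,238),(211,157),(386,157),(232,322),(368,322)]); O=(O+.5)/2.2-.5+150
# tool-level frame: block axes in tool via yaw d, pitch, on top of nominal tilt 45
def pose(q): # q: centre bottom in tool frame (x,y,z), pitch(nose up +), yaw, roll
    N=toolR(45,0).inv()  # world(block level)->tool with block x along tool front
    return N*Ro.from_euler('zyx',[q[4],-q[3],q[5]],degrees=True),q[:3]
def f(q):
    Rb,t=pose(q); return (proj(Rb.apply(L)+t,Et)-O).ravel()
N=toolR(45,0).inv(); q0=np.r_[N.apply([-33.5,0,-16]),0,0,0]
for free in([0,2,3,1,4,5],[0,2,3,1]):
    def g(v): q=q0.copy(); q[free]=v; return f(q)
    s=least_squares(g,q0[free]); q=q0.copy(); q[free]=s.x
    print('level-frame centre offset',N.inv().apply(q[:3]).round(1),'nominal [-33.5 0 -16]; pitch yaw roll',q[3:].round(1)); print(s.fun.reshape(-1,2).round(1).tolist())
E
python3 fitb.py
```

```text
level-frame centre offset [-42.4   0.  -15. ] nominal [-33.5 0 -16]; pitch yaw roll [-3.6  0.2  0. ]
[[0.8, 1.8], [-1.1, 1.6], [1.9, -2.0], [-1.5, -2.2], [-0.3, 0.5], [0.2, 0.3]]
level-frame centre offset [-42.4   0.2 -15. ] nominal [-33.5 0 -16]; pitch yaw roll [-3.6  0.   0. ]
[[0.9, 1.7], [-1.0, 1.6], [2.1, -2.1], [-1.4, -2.2], [-0.6, 0.4], [-0.0, 0.4]]
```

```bash
cat > chk.py <<'E'
from h import *
import sys
tag=sys.argv[1]
s=state(); R=Ro.from_euler('xyz',s['ee_rot'],degrees=True); p=s['ee_pos']; print(p)
for n in('top','scene'):
    im=snap(n,tag+n+'.png'); m=redmask(im); E=ext(n)
    # line centre search region
    for name,off,pit in(('nominal',(-33.5,0,-16),0),('fit',(-42.4,0,-15),-3.6),('noseup',(-33.5,0,-16),4)):
        Rb=R*toolR(45,0).inv()*Ro.from_euler('y',-pit,degrees=True); t=p+R.apply(toolR(45,0).inv().apply(off))
        uv=proj(Rb.apply(np.array([(60,20,23),(60,-20,23),(-60,-20,23),(-60,20,23),(0,20,23),(0,-20,23)],float))+t,E)
        print(n,name,uv.round(1).tolist())
    c=uv[:4].mean(0).astype(int); m2=np.zeros_like(m); m2[c[1]-45:c[1]+45,c[0]-45:c[0]+45]=1; ys,xs=np.nonzero(m&m2)
    if len(xs): print(n,'mask',len(xs),cv2.boxPoints(cv2.minAreaRect(np.float32(np.c_[xs,ys]))).round(1).tolist(),[int(v) for v in (xs.min(),xs.max(),ys.min(),ys.max())])
    cr=im[c[1]-40:c[1]+40,c[0]-50:c[0]+50]; cv2.imwrite('pics/%s%s_c.png'%(tag,n),cv2.resize(cv2.cvtColor(cr,cv2.COLOR_RGB2BGR),None,fx=4,fy=4,interpolation=cv2.INTER_CUBIC)); print(n,'crop origin',c-[50,40])
a=[cv2.imread('pics/%s%s_c.png'%(tag,n)) for n in('top','scene')]; cv2.imwrite('pics/%sboth.png'%tag,np.hstack(a))
E
python3 chk.py k1
```

```text
[477.21666679 176.33076114 161.22747558]
top nominal [[214.0, 242.2], [217.9, 226.8], [264.0, 237.5], [260.4, 253.0], [237.1, 247.6], [240.9, 232.2]]
top fit [[217.1, 243.0], [220.9, 227.7], [266.8, 238.0], [263.2, 253.6], [240.0, 248.3], [243.7, 232.8]]
top noseup [[214.4, 242.2], [218.3, 226.8], [264.7, 237.8], [261.0, 253.3], [237.7, 247.8], [241.5, 232.3]]
top mask 485 [[216.10000610351562, 242.8000030517578], [220.10000610351562, 226.8000030517578], [264.1000061035156, 237.8000030517578], [260.1000061035156, 253.8000030517578]] [217, 263, 227, 251]
top crop origin [189 200]
scene nominal [[347.5, 204.1], [338.8, 215.4], [295.6, 192.0], [304.7, 181.4], [325.7, 192.6], [316.8, 203.5]]
scene fit [[344.5, 203.3], [335.8, 214.6], [293.2, 189.4], [302.3, 178.9], [323.1, 190.9], [314.2, 201.8]]
scene noseup [[347.0, 202.7], [338.3, 214.0], [295.1, 192.8], [304.1, 182.3], [325.2, 192.3], [316.3, 203.2]]
scene mask 355 [[296.20001220703125, 192.60000610351562], [302.0, 181.0], [340.79998779296875, 200.39999389648438], [335.0, 212.0]] [297, 340, 183, 206]
scene crop origin [271 157]
```

View pics/k1both.png

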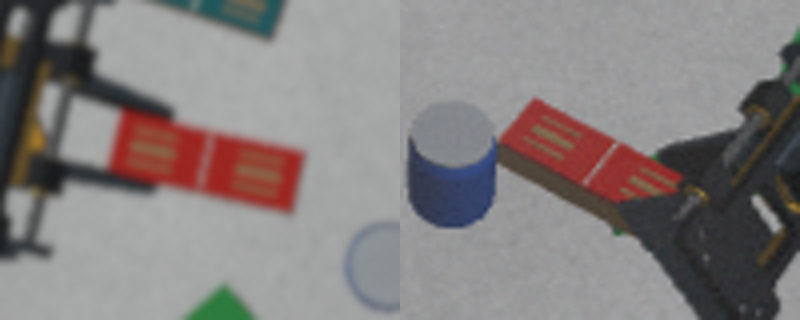

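Run:
```python
from h import *
R=toolR(45,76); p1=W((-150,0,118)); print(p1)
p,Rr=plan(p1,R,35,5); print(); t=W((-35,0,113)); print(t); plan(t,R,35,5,p,Rr)
```

```text
[590.88828434   7.74435894 118.        ]
-14 29.5 25.5 0.2 0 0.3 35; -13.5 30 25.5 0.2 0 0.2 35; -14 29.5 25 0.2 0 0.3 35; -13.5 30.5 25.5 0.2 0 0.2 35; -13.5 30 25 0.2 0.1 0.3 35

[ 563.06726635 -103.83964958  113.        ]
-15.5 0 17 0 0 0 35; -15.5 0 17 0 0 0 35; -15.5 0 17 0 0 0 35; -15.5 0 17 0 0 0 35; -16 0 17 0 0 0 35
```

Request:
arm_command:
  deltas: "-14 29.5 25.5 0.2 0 0.3 35; -13.5 30 25.5 0.2 0 0.2 35; -14 29.5 25 0.2 0 0.3 35; -13.5 30.5 25.5 0.2 0 0.2 35; -13.5 30 25 0.2 0.1 0.3 35"

```text
time_s: 10.07
ee_pos: [591.3, 6.7, 116.6]
ee_rot: [-179.9, 45.0, 76.1]
force: [0.6, 0.1, -0.3]
gripper_width: 40.0
```

Request:
arm_command:
  deltas: "0 0 0 0 0 0 35; 0 0 0 0 0 0 35"

```text
time_s: 10.32
ee_pos: [590.7, 8.1, 117.4]
ee_rot: [-179.9, 45.0, 76.0]
force: [0.3, 0.8, -1.0]
gripper_width: 39.7
```

Run:
```python
from h import *
R=toolR(45,76); s=state(); print(s['ee_pos'],s['ee_rot'],s['force'])
plan(W((-35,0,113)),R,35,8)
```

```text
[590.65291163   8.10171134 117.40030935] [-179.92766257   44.98363895   76.03415798] [ 0.25878931  0.79672507 -0.99699872]
-10 0 10.5 0 0 0 35; -9.5 0 10.5 0 0 0 35; -10 0 10.5 0 0 0 35; -9.5 0 11 0 0 0 35; -10 0 10.5 0 0 0 35
-10 0.5 10.5 0 0 0 35; -9.5 0 10.5 0 0 0 35; -10 0 10.5 0 0 0 35
```

Request:
arm_command:
  deltas: "-10 0 10.5 0 0 0 35; -9.5 0 10.5 0 0 0 35; -10 0 10.5 0 0 0 35; -9.5 0 11 0 0 0 35; -10 0 10.5 0 0 0 35"

```text
time_s: 10.95
ee_pos: [573.7, -63.1, 115.6]
ee_rot: [179.9, 44.9, 75.9]
force: [0.1, 0.0, -0.9]
gripper_width: 39.5
```

Request:
arm_command:
  deltas: "-10 0.5 10.5 0 0 0 35; -9.5 0 10.5 0 0 0 35; -10 0 10.5 0 0 0 35; 0 0 0 0 0 0 35; 0 0 0 0 0 0 35"

```text
time_s: 11.58
ee_pos: [564.4, -103.8, 114.1]
ee_rot: [179.8, 44.9, 75.9]
force: [0.3, 0.2, -1.5]
gripper_width: 39.9
```

Run:
```python
from h import *
R=toolR(45,76); s=state(); print(s['ee_pos'],s['ee_rot'],s['force'])
plan(W((-35,0,104)),R,35,4)
for n in('top','scene'):
    im=snap(n,'p1'+n+'.png'); E=ext(n); z=97
    print(n,'pred line',proj([W((0,20,z+23)),W((0,-20,z+23))],E).round(1).tolist(),'front end',proj([W((-60,20,z+23)),W((-60,-20,z+23)),W((60,20,z+23))],E).round(1).tolist())
    c=proj(W((-20,0,110)),E)[0].astype(int); print(c-[50,40]); cr=im[c[1]-40:c[1]+40,c[0]-50:c[0]+50]; cv2.imwrite('pics/p1%s_c.png'%n,cv2.resize(cv2.cvtColor(cr,cv2.COLOR_RGB2BGR),None,fx=4,fy=4,interpolation=cv2.INTER_CUBIC))
cv2.imwrite('pics/p1both.png',np.hstack([cv2.imread('pics/p1%s_c.png'%n) for n in('top','scene')]))
```

```text
[ 564.36675952 -103.80539648  114.10223584] [179.83408307  44.90364681  75.89681986] [ 0.30621885  0.23970825 -1.46018168]
1.5 -0.5 2 0 0 0 35; 2 0 1.5 0 0 0 35; 1.5 -0.5 2 0.1 -0.1 -0.1 35; 2 -0.5 2 0 0 0 35
top pred line [[349.5, 203.6], [346.1, 218.1]] front end [[327.4, 198.0], [323.9, 212.4], [371.7, 209.2]]
[289 169]
scene pred line [[196.2, 204.9], [206.9, 194.7]] front end [[214.8, 216.8], [225.4, 206.2], [178.2, 193.4]]
[158 166]
```

View pics/p1both.png

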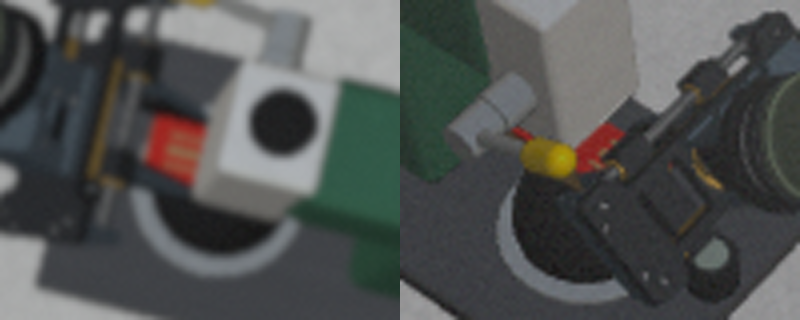

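Placement agrees with the prediction: the front edge is at top (326,198)–(325,211) and was predicted at (327,198)–(324,212). Lowering now.

Request:
arm_command:
  deltas: "1.5 -0.5 2 0 0 0 35; 2 0 1.5 0 0 0 35; 1.5 -0.5 2 0 0 0 35; 2 -0.5 1.5 0 0 0 35; 0 0 0 0 0 0 35"

```text
time_s: 12.3
ee_pos: [562.6, -103.5, 104.0]
ee_rot: [179.9, 44.9, 76.0]
force: [0.5, 0.5, -0.7]
gripper_width: 40.0
```

Request:
arm_command:
  deltas: "0.7 0 0.7 0 0 0 35; 0 0 0 0 0 0 35; 0.7 0 0.7 0 0 0 35; 0 0 0 0 0 0 35; 0 0 0 0 0 0 35"

```text
time_s: 12.92
ee_pos: [562.8, -103.6, 102.3]
ee_rot: [179.9, 44.9, 75.9]
force: [0.1, -0.4, -0.7]
gripper_width: 39.7
```

Run:
```python
from h import *
R=toolR(45,76); s=state(); print(s['ee_pos'],s['ee_rot'],s['force'],RP.T@(s['ee_pos']-A))
```

```text
[ 562.77458608 -103.56639646  102.25587116] [179.85761399  44.92828286  75.91771586] [ 0.05892116 -0.44003656 -0.73971711] [-35.19433057  -0.35009233 102.25587116]
```

Request:
arm_command:
  deltas: "0.5 0 0.5 0 0 0 35; 0 0 0 0 0 0 35; 0.5 0 0.5 0 0 0 35; 0 0 0 0 0 0 35; 0 0 0 0 0 0 35"

```text
time_s: 13.55
ee_pos: [562.8, -103.6, 100.8]
ee_rot: [179.9, 44.9, 75.9]
force: [0.1, 0.3, -0.8]
gripper_width: 39.8
```

Request:
arm_command:
  deltas: "0.4 0 0.4 0 0 0 35; 0 0 0 0 0 0 35; 0 0 0 0 0 0 35"

```text
time_s: 13.92
ee_pos: [562.8, -103.5, 100.4]
ee_rot: [179.8, 44.9, 75.9]
force: [-0.2, -0.7, 0.4]
gripper_width: 39.8
```

Request:
arm_command:
  deltas: "0.4 0 0.4 0 0 0 35; 0 0 0 0 0 0 35; 0 0 0 0 0 0 35"

```text
time_s: 14.3
ee_pos: [562.8, -103.5, 100.1]
ee_rot: [179.8, 44.9, 75.9]
force: [-0.3, 1.8, 4.0]
gripper_width: 39.9
```

Request:
arm_command:
  deltas: "-0.2 0 -0.2 0 0 0 35; 0 0 0 0 0 0 41; 0 0 0 0 0 0 43; 0 0 0 0 0 0 46; 0 0 0 0 0 0 50"

```text
time_s: 14.92
ee_pos: [562.7, -103.6, 99.8]
ee_rot: [179.9, 44.9, 75.9]
force: [-0.2, 0.0, -0.4]
gripper_width: 49.6
```

Request:
arm_command:
  deltas: "0 0 0 0 0 0 60; 0 0 0 0 0 0 60; 0 0 -10 0 0 0 60; 0 0 -20 0 0 0 60; 0 0 -30 0 0 0 60"

```text
time_s: 15.55
ee_pos: [572.7, -62.0, 143.0]
ee_rot: [179.9, 44.9, 75.9]
force: [0.7, 0.2, 0.3]
gripper_width: 59.9
```

Request:
arm_command:
  deltas: "0 0 -40 0 0 0 60; 0 0 -30 0 0 0 60; 0 0 0 0 0 0 60; 0 0 0 0 0 0 60; 0 0 0 0 0 0 60"

```text
time_s: 16.18
ee_pos: [584.0, -15.3, 191.1]
ee_rot: [-180.0, 45.0, 76.0]
force: [-0.5, -0.4, 0.1]
gripper_width: 59.9
```

Run:
```python
from h import *
E=ext('wrist'); im=snap('wrist','w6.png'); s=state(); print(s['ee_pos'],s['ee_rot'],s['force'])
z=85
L=[(-60,20,z+23),(-60,-20,z+23),(-60,20,z),(-60,-20,z),(0,20,z+23),(0,-20,z+23),(60,20,z+23),(60,-20,z+23)]
print(proj([W(v) for v in L],E).round(1).tolist())
cv2.imwrite('pics/w6c.png',cv2.resize(cv2.cvtColor(im[60:330,140:410],cv2.COLOR_RGB2BGR),None,fx=2.2,fy=2.2,interpolation=cv2.INTER_CUBIC))
print(((proj([W(v) for v in L],E)-[140,60]+.5)*2.2-.5).round(0).tolist())
```

```text
[584.08484292 -15.30188511 191.16818106] [-179.98267438   44.9958029    75.97558695] [0.52775868 0.21112893 0.12740728]
[[311.6, 193.5], [263.1, 193.5], [310.7, 170.3], [263.9, 170.3], [307.6, 224.6], [266.6, 224.6], [304.6, 247.2], [269.2, 247.2]]
[[378.0, 294.0], [271.0, 294.0], [376.0, 243.0], [273.0, 243.0], [369.0, 363.0], [279.0, 363.0], [363.0, 412.0], [285.0, 413.0]]
```

View pics/w6c.png

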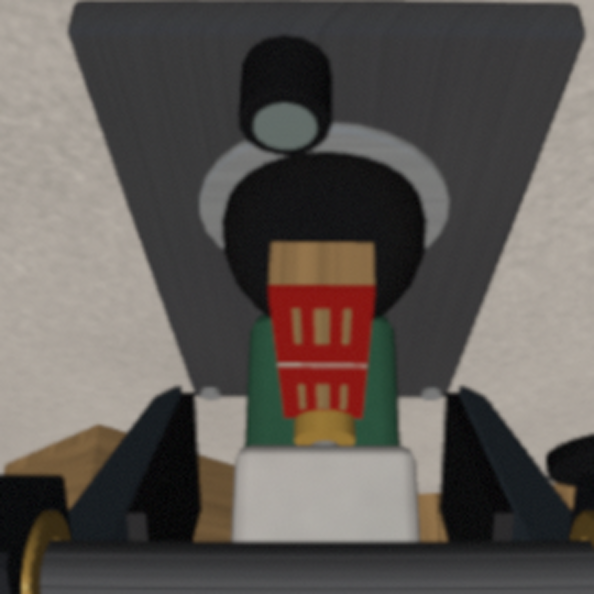

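The block balances on the anvil: pale line at crop (322,365) against a predicted 363, front a little low, and the foot is raised clear. I've used all 12 views, so everything from here is numbers. Next I regrip the lever.

Run:
```python
from h import *
R=toolR(45,76); z=R.as_matrix()[:,2]; G=W((-69,78,236)); print(G)
p,Rr=plan(G-81*z,R,45,5); print(p); plan(G+19*z,R,45,5,p,Rr)
```

```text
[646.97567745 -89.71950274 236.        ]
-14.5 16 -14.5 0 0 0 45; -14.5 15.5 -14.5 0 0 0 45; -14 16 -14.5 0 0 0 45; -14.5 15.5 -14.5 0 0 0 45; -14.5 16 -14.5 0 0 0 45
[660.83109212 -34.13232237 293.3282411 ]
0 0 20 0 0 0 45; 0 0 20 0 0 0 45; 0 0 20 0 0 0 45; 0 0 20 0 0 0 45; 0 0 20 0 0 0 45
```

Request:
arm_command:
  deltas: "-14.5 16 -14.5 0 0 0 45; -14.5 15.5 -14.5 0 0 0 45; -14 16 -14.5 0 0 0 45; -14.5 15.5 -14.5 0 0 0 45; -14.5 16 -14.5 0 0 0 45"

```text
time_s: 16.85
ee_pos: [661.4, -34.1, 294.3]
ee_rot: [180.0, 45.0, 75.9]
force: [0.7, 0.5, 0.4]
gripper_width: 44.9
```

Request:
arm_command:
  deltas: "0 0 20 0 0 0 45; 0 0 20 0 0 0 45; 0 0 20 0 0 0 45; 0 0 20 0 0 0 45; 0 0 20 0 0 0 45"

```text
time_s: 17.48
ee_pos: [643.7, -103.0, 222.4]
ee_rot: [180.0, 45.0, 76.0]
force: [-0.2, -0.4, -1.1]
gripper_width: 45.0
```

Request:
arm_command:
  deltas: "0 0 0 0 0 0 45; 0 0 0 0 0 0 12; 0 0 0 0 0 0 12; 0 0 0 0 0 0 12; 0 0 0 0 0 0 12"
  force: 12

```text
time_s: 18.1
ee_pos: [645.2, -101.5, 223.9]
ee_rot: [179.7, 44.9, 75.9]
force: [2.4, 0.7, 1.0]
gripper_width: 19.8
```

Request:
arm_command:
  deltas: "8.5 0 3.5 0 0 0 12; 8 0 4.5 0 0 0 12; 7.5 0 5.5 0 0 0 12; 7 0 6.5 0 0 0 12; 6 0 7 0 0 0 12"

```text
time_s: 18.73
ee_pos: [647.0, -94.6, 177.4]
ee_rot: [179.8, 44.9, 75.9]
force: [4.6, 1.3, 4.5]
gripper_width: 19.6
```

Request:
arm_command:
  deltas: "5 0 7.5 0 0 0 12; 4 0 8.5 0 0 0 12; 3.5 0 10 0 0 0 12; 0 0 0 0 0 0 12; 0 0 0 0 0 0 12"

```text
time_s: 19.35
ee_pos: [644.5, -104.1, 148.8]
ee_rot: [179.9, 44.8, 76.0]
force: [5.6, -1.4, -1.2]
gripper_width: 19.4
```

Request:
arm_command:
  deltas: "1 0 3 0 0 0 12; 0 0 0 0 0 0 12; 0 0 0 0 0 0 12"

```text
time_s: 19.73
ee_pos: [644.3, -105.1, 147.2]
ee_rot: [179.8, 44.8, 76.0]
force: [4.8, 2.1, 2.5]
gripper_width: 19.6
```

Request:
arm_command:
  deltas: "0.5 0 3 0 0 0 12; 0 0 0 0 0 0 12; 0 0 0 0 0 0 12"

```text
time_s: 20.1
ee_pos: [644.2, -105.7, 146.3]
ee_rot: [179.7, 44.8, 75.8]
force: [4.2, 8.6, 10.0]
gripper_width: 19.0
```

Request:
arm_command:
  deltas: "0.5 0 3 0 0 0 12; 0 0 0 0 0 0 12; 0 0 0 0 0 0 12"

```text
time_s: 20.48
ee_pos: [644.0, -107.0, 144.5]
ee_rot: [179.6, 44.8, 75.8]
force: [4.1, 10.1, 11.0]
gripper_width: 19.7
```

Request:
arm_command:
  deltas: "-0.5 0 -3 0 0 0 12; 0 0 0 0 0 0 45; 0 0 0 0 0 0 45; 0 0 0 0 0 0 45; 0 0 -20 0 0 0 45"

```text
time_s: 21.1
ee_pos: [645.4, -94.0, 159.2]
ee_rot: [-179.8, 45.0, 76.0]
force: [0.7, 0.9, 0.3]
gripper_width: 44.6
```

Request:
arm_command:
  deltas: "0 0 -40 0 0 0 45; 0 0 -50 0 0 0 45; 0 0 -20 0 0 0 45; 0 0 0 0 0 0 45; 0 0 0 0 0 0 45"

```text
time_s: 21.72
ee_pos: [664.7, -18.2, 237.3]
ee_rot: [180.0, 45.0, 76.0]
force: [0.0, -0.2, -0.4]
gripper_width: 45.2
```

```bash
cat > fin.py <<'E'
from h import *
E=ext('wrist'); im=snap('wrist','w7.png'); s=state(); print(s['ee_pos'],s['ee_rot'],s['force'])
hs=cv2.cvtColor(im,cv2.COLOR_RGB2HSV); m=((abs(hs[...,0].astype(int)-24)<6)&(hs[...,1]>170)&(hs[...,2]>90)).astype(np.uint8)
n,l,st,c=cv2.connectedComponentsWithStats(m)
for i in range(1,n):
    if st[i,4]>80: print('yellow',st[i],c[i].round(1))
for a in(0,.1,.2,.3):
    t=-np.pi/6+a; g=lambda r:(-r*np.cos(t),78,200+r*np.sin(t)); print(a,proj([W(g(75)),W(g(56)),W(g(94))],E).round(1).tolist())
m=redmask(im); n,l,st,c=cv2.connectedComponentsWithStats(m)
for i in range(1,n):
    if st[i,4]>100: print('red',st[i],c[i].round(1))
z=85; L=[(-60,20,z+23),(-60,-20,z+23),(0,20,z+23),(0,-20,z+23)]; print(proj([W(v) for v in L],E).round(1).tolist())
for v in range(120,250,2): print(v,im[v,int(proj(W((-30,0,108)),E)[0,0])],end=' ')
E
python3 fin.py
```

```text
[664.60699659 -18.59930259 237.02414686] [-179.99337169   44.97639391   75.99097331] [-0.23240567  0.42827724 -0.51304429]
yellow [481 111  52  50 851] [496.8 133.4]
yellow [275 192  23  40 754] [286.  210.9]
0 [[285.9, 209.2], [285.9, 227.6], [285.9, 189.4]]
0.1 [[285.9, 214.4], [285.9, 231.6], [285.9, 195.7]]
0.2 [[285.9, 220.5], [285.9, 236.3], [285.9, 203.3]]
0.3 [[285.9, 227.6], [285.9, 241.5], [286.0, 212.2]]
red [468 148  48  43 581] [481.5 168.5]
red [ 180  157   52   36 1094] [206.  172.6]
red [218 195  20  25 245] [229.5 209.3]
red [ 12 257  54  14 435] [ 39.3 264.1]
[[223.5, 160.0], [180.9, 160.2], [232.2, 192.7], [195.5, 192.8]]
120 [18 20 19] 122 [20 20 20] 124 [18 20 20] 126 [19 20 20] 128 [18 18 19] 130 [18 16 18] 132 [18 17 19] 134 [18 19 19] 136 [17 17 20] 138 [19 20 22] 140 [74 58 41] 142 [131 102  66] 144 [133 105  68] 146 [133 105  68] 148 [133 105  69] 150 [132 104  68] 152 [131 103  67] 154 [131 103  67] 156 [131  84  55] 158 [130  28  21] 160 [132  20  17] 162 [134  22  17] 164 [135  24  20] 166 [132  21  16] 168 [132  36  27] 170 [132  59  40] 172 [130  80  53] 174 [124  92  60] 176 [126  99  64] 178 [124  99  65] 180 [127 102  67] 182 [131 101  65] 184 [133  50  33] 186 [133  19  15] 188 [136  51  27] 190 [143 108  49] 192 [143 112  50] 194 [144 112  51] 196 [145 113  51] 198 [146 114  53] 200 [131 111  75] 202 [119 110  97] 204 [115 109 100] 206 [113 104 100] 208 [110 104 103] 210 [110 106 105] 212 [111 110 109] 214 [112 112 111] 216 [112 112 112] 218 [114 114 113] 220 [114 113 113] 222 [106 105 103] 224 [141 138 133] 226 [171 168 163] 228 [171 167 162] 230 [171 167 162] 232 [171 167 162] 234 [170 167 162] 236 [171 166 162] 238 [170 166 162] 240 [172 167 163] 242 [171 168 162] 244 [171 168 162] 246 [170 168 162] 248 [170 166 161]
```

Run:
```python
from h import *
E=ext('wrist')
for tilt in(-4,-2,0,2,4):
  for d in(-3,0,3):
    Rb=Ro.from_euler('y',tilt,degrees=True); f=lambda v:W(Rb.apply(v)+[d,0,85])
    u=proj([f((-60,0,0)),f((-60,0,23)),f((0,0,23))],E); print(tilt,d,u[:,1].round(1))
im=cv2.cvtColor(cv2.imread('pics/w7.png'),cv2.COLOR_BGR2RGB); print(proj([W((0,14,108)),W((0,-14,108)),W((-60,0,108))],E).round(1).tolist())
for x in (200,226,228): print(x,[(v,im[v,x].tolist()) for v in range(186,202)])
```

```text
-4 -3 [135.2 153.4 190.5]
-4 0 [137.2 155.3 191.9]
-4 3 [139.2 157.3 193.3]
-2 -3 [136.8 155.7 190.9]
-2 0 [138.8 157.6 192.3]
-2 3 [140.8 159.5 193.7]
0 -3 [138.5 158.1 191.3]
0 0 [140.5 160.  192.7]
0 3 [142.5 161.9 194.1]
2 -3 [140.2 160.4 191.6]
2 0 [142.2 162.3 193.1]
2 3 [144.2 164.2 194.5]
4 -3 [142.  162.8 192. ]
4 0 [144.  164.7 193.4]
4 3 [146.  166.6 194.8]
[[226.7, 192.7], [201.0, 192.7], [202.2, 160.0]]
200 [(186, [133, 21, 16]), (187, [133, 23, 18]), (188, [133, 20, 16]), (189, [133, 21, 17]), (190, [134, 22, 18]), (191, [134, 27, 23]), (192, [140, 71, 64]), (193, [151, 118, 107]), (194, [149, 104, 95]), (195, [138, 59, 52]), (196, [134, 32, 25]), (197, [134, 27, 21]), (198, [134, 30, 21]), (199, [133, 32, 22]), (200, [134, 38, 23]), (201, [135, 39, 22])]
226 [(186, [135, 24, 21]), (187, [134, 22, 18]), (188, [135, 23, 21]), (189, [134, 22, 19]), (190, [134, 24, 19]), (191, [133, 24, 20]), (192, [134, 51, 45]), (193, [137, 88, 78]), (194, [128, 86, 74]), (195, [112, 61, 47]), (196, [105, 43, 26]), (197, [105, 38, 21]), (198, [107, 35, 21]), (199, [110, 34, 18]), (200, [116, 36, 21]), (201, [122, 42, 23])]
228 [(186, [128, 19, 17]), (187, [131, 22, 19]), (188, [132, 23, 19]), (189, [134, 23, 19]), (190, [133, 23, 20]), (191, [134, 25, 20]), (192, [139, 57, 51]), (193, [148, 97, 88]), (194, [149, 97, 89]), (195, [139, 64, 57]), (196, [135, 32, 29]), (197, [133, 20, 18]), (198, [133, 23, 18]), (199, [133, 23, 18]), (200, [134, 21, 18]), (201, [134, 22, 20])]
```

Run:
```python
from h import *
m,_,_=ext('wrist')
T=np.eye(4); T[:3,:3]=Ro.from_euler('xyz',[-179.626,45.143,77.366],degrees=True).as_matrix(); T[:3,3]=[493.01,245.98,90.55]
V=np.linalg.inv(T@m['mount']); E=(m,V[:3,:3],V[:3,3])
Rb=Ro.from_euler('z',77.6,degrees=True)
P=lambda v:Rb.apply(v)+[470.1,142.7,0]
u=proj([P((60,11,0)),P((60,11,23)),P((0,11,23)),P((-60,11,23))],E); print(u.round(1).tolist())
im=cv2.cvtColor(cv2.imread('pics/w4.png'),cv2.COLOR_BGR2RGB)
x=int(u[1,0]); print(x,[(v,im[v,x].tolist()) for v in [*range(170,204),*range(228,260)]])
x=267;print(x,[(v,im[v,x].tolist()) for v in [*range(172,204,1)]])
```

```text
[[272.6, 172.0], [272.0, 197.5], [274.8, 230.3], [276.9, 253.5]]
271 [(170, [147, 141, 133]), (171, [146, 140, 133]), (172, [146, 141, 133]), (173, [144, 137, 129]), (174, [133, 122, 107]), (175, [120, 102, 79]), (176, [112, 90, 61]), (177, [112, 90, 58]), (178, [111, 88, 56]), (179, [111, 88, 56]), (180, [111, 88, 57]), (181, [111, 88, 57]), (182, [111, 88, 58]), (183, [112, 89, 58]), (184, [111, 88, 57]), (185, [112, 88, 57]), (186, [111, 88, 56]), (187, [112, 89, 57]), (188, [111, 88, 57]), (189, [112, 89, 57]), (190, [112, 89, 58]), (191, [112, 89, 57]), (192, [112, 88, 57]), (193, [112, 89, 57]), (194, [112, 89, 57]), (195, [112, 81, 52]), (196, [112, 59, 38]), (197, [114, 32, 23]), (198, [113, 17, 14]), (199, [113, 17, 13]), (200, [112, 18, 14]), (201, [112, 17, 13]), (202, [112, 16, 13]), (203, [112, 19, 16]), (228, [111, 15, 12]), (229, [113, 18, 14]), (230, [111, 19, 14]), (231, [116, 59, 53]), (232, [127, 100, 90]), (233, [122, 80, 72]), (234, [114, 39, 35]), (235, [111, 16, 13]), (236, [112, 18, 15]), (237, [113, 20, 16]), (238, [111, 15, 12]), (239, [111, 17, 13]), (240, 
[... 443 characters left out ...]
7, 141, 133]), (173, [141, 134, 126]), (174, [128, 117, 104]), (175, [115, 97, 75]), (176, [108, 87, 58]), (177, [107, 85, 55]), (178, [108, 86, 56]), (179, [108, 85, 56]), (180, [107, 84, 55]), (181, [107, 85, 55]), (182, [108, 86, 56]), (183, [107, 85, 55]), (184, [107, 85, 56]), (185, [107, 85, 55]), (186, [106, 84, 53]), (187, [106, 85, 54]), (188, [106, 84, 55]), (189, [106, 84, 54]), (190, [106, 84, 55]), (191, [107, 85, 55]), (192, [106, 84, 54]), (193, [107, 85, 56]), (194, [105, 83, 54]), (195, [107, 79, 51]), (196, [110, 57, 38]), (197, [112, 31, 21]), (198, [113, 19, 15]), (199, [112, 17, 13]), (200, [112, 18, 13]), (201, [112, 16, 13]), (202, [112, 18, 14]), (203, [112, 18, 16])]
```

```bash
python3 -c "
from h import *
print(job_done()); print(state()['time_s'])"
```

```text
the job is handed in; nothing more can be done
None
the job is handed in; nothing more can be done
```

The red block is on the anvil with the lever down, and I handed the job in at about 22 s. I got no verdict back.

**What I did:** I swung the lever up by its grip. I took the red block by its front end with the hand tilted 45°, set it on the anvil (contact felt at about 4 N) and let go. It balanced there. I then swung the lever down to its stop, where it pushed back with about 10 N and the fingers slipped, and backed the hand clear.

**Last checks:** these come from wrist-picture numbers, because I had already used all 12 picture views.
- **Lever:** within about 0.03 rad of fully down.
- **Block position:** middle about 2–3 mm from the anvil's axis, and lengthways front to back.
- **Block tilt:** the raw pictures suggested the front was 2–4° low. The same picture error showed up when the block lay flat on the bench, and corrected for that it is about 1.5–2°, against a limit of 4°.
- **Foot pressure:** not measured. I inferred it from the lever being at its stop.
- **Other items:** I saw no contact with any of them, but did not measure them again at the end.

**One disagreement:** after the grasp, the wrist camera put the block 9 mm further back and nose-down in the hand. The fixed cameras put it only 0–4 mm further back and showed no tilt, so I trusted those.

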